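# Gang the blanks at the flip stop

### The job

Flip the stop, which is swung up and back over the fence, down in front of the fence, then push the row of four board blanks along the fence from its rear end, as one closed-up train, until the leading blank is up against the stop. Use only the fingertips or the outside of the fingers: do not lift anything, and keep the row together while it moves. Finish with all four blanks flat on the table, touching one another, square against the fence and home at the stop, with the tape measure, glue bottle and push block left where they are.

Things in the scene. Friction and masses are not known exactly. Their poses are not given: they have to be found in the camera images.
- fence: Straight aluminium fence fixed on the black table: 620 mm long, 30 mm thick, 50 mm tall. Origin on the table surface, at mid-length of the face that the blanks lie against. x points out of that face over the blanks, y along the fence towards the stop end, z up; the fence fills x from -30 to 0 mm. Two foot brackets stick out 32 mm behind it at y = 0 and y = -260 mm.
- stop_arm (a joint): Flip-stop arm's angle, rad: 0 down (working, rests on its limit), 2.75 swung up and back; pin parallel to the fence. Starts leaning back on that limit, its sloping back edge from 37 mm behind and 10 mm above the pin up to 10 mm behind and 75 mm above it. Flat bar, 110 g, 12 mm thick along the fence, swings freely: pushed forward (fence +x) past about 2.5 it falls to 0 by itself within 1 s.
- stop_hinge (a point): Middle of the flip stop's hinge pin, 74 mm above the table and 2 mm in front of the fence face; fixed. The arm sits in the middle of the dark carrier (46 mm along the fence, top at 84 mm) clamped on the fence's top, with a black clamp knob 50 mm behind the fence face. Arm down: 6 to 38 mm out from the pin, down to 8 mm above the table.
- stop_face (a point): Point on the table surface in the plane of the stop face that the leading blank meets when the arm is down, 24 mm out from the fence face (6 mm from the arm's middle, towards the blanks); fixed, axes as the fence's.
- stop_tip (a point): Outer lower corner of the arm when down, 38 mm out and 66 mm below the pin; it moves with the arm (swung up it is the topmost corner).
- blank_1: Board blank, pale grey faces and wood-coloured edges, 60 mm along the fence, 70 mm out from the fence, 28 mm thick, loose, 60 to 120 g. The leading one, nearest the stop. Origin at the centre of its underside; x points out from the fence, y along the fence towards the stop, z up. The row starts closed up (gaps under 1 mm) and against the fence, 90 to 245 mm short of the stop.
- blank_2: Board blank, pale grey faces and wood-coloured edges, 60 mm along the fence, 70 mm out from the fence, 28 mm thick, loose, 60 to 120 g. Second of the row. Origin at the centre of its underside; x points out from the fence, y along the fence towards the stop, z up. The row starts closed up (gaps under 1 mm) and against the fence, 90 to 245 mm short of the stop.
- blank_3: Board blank, pale grey faces and wood-coloured edges, 60 mm along the fence, 70 mm out from the fence, 28 mm thick, loose, 60 to 120 g. Third of the row. Origin at the centre of its underside; x points out from the fence, y along the fence towards the stop, z up. The row starts closed up (gaps under 1 mm) and against the fence, 90 to 245 mm short of the stop.
- blank_4: Board blank, pale grey faces and wood-coloured edges, 60 mm along the fence, 70 mm out from the fence, 28 mm thick, loose, 60 to 120 g. The rearmost; push on its free end. Origin at the centre of its underside; x points out from the fence, y along the fence towards the stop, z up. The row starts closed up (gaps under 1 mm) and against the fence, 90 to 245 mm short of the stop.
- tape_measure: Bystander: yellow tape measure lying on its side behind the fence, 70 x 64 x 36 mm, origin at the centre of its underside. Leave alone.
- glue_bottle: Bystander: white glue bottle, 60 mm across, 170 mm tall, standing beyond the work, origin at the centre of its foot. Leave alone.
- push_block: Bystander: plywood push block with a wooden handle, 70 x 180 x 80 mm, beyond the work, origin at the centre of its underside, long side along its y. Leave alone.
Not all that is in view belongs to the job. Leave any green look-alike of the blank_2 alone.

How it is judged:
By the outcome, as a careful person would: the job done as asked, in the order asked, and still so for the second after the job is handed in, with the robot touching nothing.
It also fails if it takes over 48 s, if anything falls off the work surface, if the arm or the gripper's body presses on something with over 40 N, if the wrist force passes 120 N, or if a joint passes its speed limit or range.

### The arm

A 7-joint arm with a two-finger parallel gripper is mounted at the origin on the work surface. World frame = base frame: x ahead of the robot, y to its left, z up, the work surface at z = 0. Lengths are in m, angles in rad, forces in N, time in s.
With the tool pointing down it reaches from about 0.425 to 0.875 m from the base axis. Payload 8.4 kg.
Tool frame: the origin (TCP) lies between the finger pads; the fingertips stand 11 mm ahead of it and the grasp point (between the pads) lies 8 mm behind it; z points along the fingers, y is the line along which they close (so a half turn about z gives the same grasp; the last joint's range is limited). The gripper opens to 85 mm and grips with 20 to 120 N. Pads are 22 mm wide; open, the fingers measure 114 mm over their backs; the gripper's body (76 mm by 85 mm) begins 54 mm behind the grasp point. The pads swing forward as they close: fully open they stand 13 mm farther back than shut.
Start: joints at [1.233, 0.333, 0.04, 1.465, -0.013, 1.343, -0.059], TCP at [0.154, -0.632, 0.217] pointing down, gripper open.
Joint ranges: [-2.58, 2.58], [-0.38, 2.09], [-1.3, 1.39], [0.25, 2.4], [-1.5, 4.64], [0.08, 2.09], [-2.65, 2.65]. Speed limits (rad/s): [2.22, 2.22, 2.79, 2.79, 3.14, 3.14, 3.14].

### API

Orientations are given as a unit quaternion [w, x, y, z].
In Python, from station import * gives the robot as it stands.
- The arm moves only by the shell command python3 -m inch 'ROWS' [FORCE]. ROWS is JSON, a list of rows, each a list of 7 numbers: the turn, a rotation vector about the tool's x, y, z as a fraction of full scale, then the shift along the tool's x, y, z as a fraction of full scale, then the gripper command: -1 is shut, 1 is fully open, values between are in proportion. A call has 1 to 8 rows; each row is the pose to reach, as a shift and turn from the pose commanded when the call began, along the tool's axes at that moment; what a row does not reach only later rows make up. Full scale, the value 1, is 50 cm for a shift and pi/2 rad for a turn. A row lasts 1/10 s, in which the tool goes at most 50 mm and 8.59 degrees, less where a joint would pass 70% of its speed; a pose out of reach is approached as far as the arm can. A call with a number of a shift or a turn outside -1 to 1 is refused whole. A call with a gripper value outside its range is refused whole. The fingers move at their own pace and stop on an object; FORCE is the grip in N (left out, the last holds). Time passes only in rows, so rows that repeat a pose let the fingers close. It gives the time, the measured TCP pose, the force, the opening and the grip force at its end, in the units of the state.
- get_state(): the state, without advancing time (a new reading comes with each control period).
- grab_frame(name): name is "side" or "top"; returns a dict with "img" (480x640x3 uint8, red, green, blue), "intrinsics" (3x3 intrinsics, pixels), "pose" (4x4, takes a point from camera to world coordinates). Camera axes: x right, y down, z forward; pixel columns grow to the right and rows downward; lengths in m; the calibration is good to about 2 mm. A picture is of the moment at which its call begins. There is no depth.
- hand_in(): hands the job in; it is judged then, once.
The state is a dict: "time": time; "qpos": joint angles; "joint_vel": joint speeds; "effort": joint torques, N m; "tool_pos": TCP position; "ee_rot": TCP orientation; "ft_force": force on the tool from outside, world axes, zero at the start; "wrist_torque": the same for the moment, N m; "grip_width": finger opening in m; "grasp_force": force on a finger pad.
Only numpy, scipy, OpenCV 4.12 (cv2) and the standard library are available. Lean on these libraries where they do the work, as an engineer would, in place of code of your own. Each camera call takes 0.05 s, during which the arm holds its last target. There are 200 camera calls.

## Working session

There is one attempt and no reset: what is moved stays moved. The work goes in short steps, Python scripts to look and compute and a shell command to move; the robot and the scene stay as the last step left them, time stands still between calls to the robot, and variables do not carry over. Pictures are saved under pics/ and viewed, at most 10 in all, crops included, and the job is handed in when it is done.

```bash
mkdir -p pics
python3 - <<'E'
from station import *
import cv2
s=get_state(); print(s)
for n in("side","top"):
    f=grab_frame(n); cv2.imwrite(f"pics/{n}0.png",f["img"][:,:,::-1]); print(n,f["intrinsics"],f["pose"].round(4) if hasattr(f["pose"],'round') else f["pose"])
E
```

```text
{'time': 0.0, 'qpos': array([ 1.2327727 ,  0.33390861,  0.03984845,  1.46625886, -0.01340529,
        1.34329224, -0.05849446]), 'joint_vel': array([ 0.00070869, -0.00080449,  0.00191686,  0.00022596,  0.00049862,
       -0.00106741, -0.00113455]), 'effort': array([-3.85585854e-04, -6.58565640e+01,  1.36496689e+00, -4.05556405e+01,
        1.65350799e-02,  1.30032087e-02,  2.32487650e-06]), 'tool_pos': array([ 0.15364073, -0.63109585,  0.21602848]), 'ee_rot': array([-7.87876822e-04,  9.92877889e-01,  1.19133771e-01, -1.42580127e-04]), 'ft_force': array([ 0.15011479, -0.58138121, -0.039254  ]), 'wrist_torque': array([ 0.03235319,  0.01291332, -0.00650195]), 'grasp_force': 0.0, 'grip_width': 0.08482872873336152}
side [[463.77282701   0.         318.87037742]
 [  0.         463.77282701 234.75728213]
 [  0.           0.           1.        ]] [[-0.7479 -0.3614  0.5568  0.2137]
 [-0.6637  0.3917 -0.6372  0.4189]
 [ 0.0122 -0.8461 -0.5329  0.4272]
 [ 0.      0.      0.      1.    ]]
top [[458.67743774   0.         320.88872598]
 [  0.         458.67743774 236.38344649]
 [  0.           0.           1.        ]] [[-0.0229 -0.9979  0.0608  0.5094]
 [-0.999   0.0253  0.0377  0.0031]
 [-0.0391 -0.0599 -0.9974  0.7677]
 [ 0.      0.      0.      1.    ]]
```

View pics/top0.png

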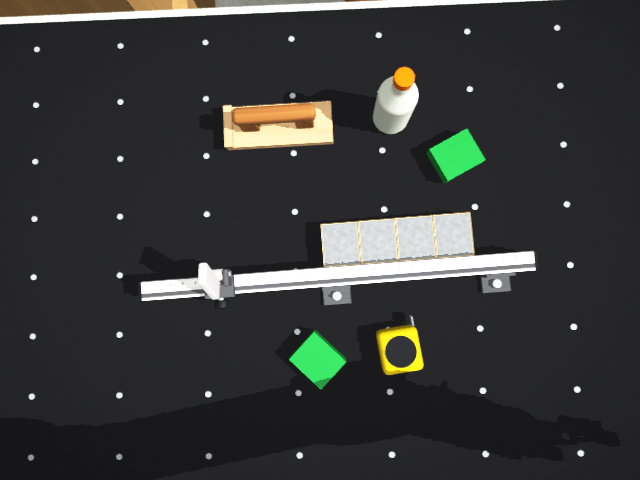

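View pics/side0.png

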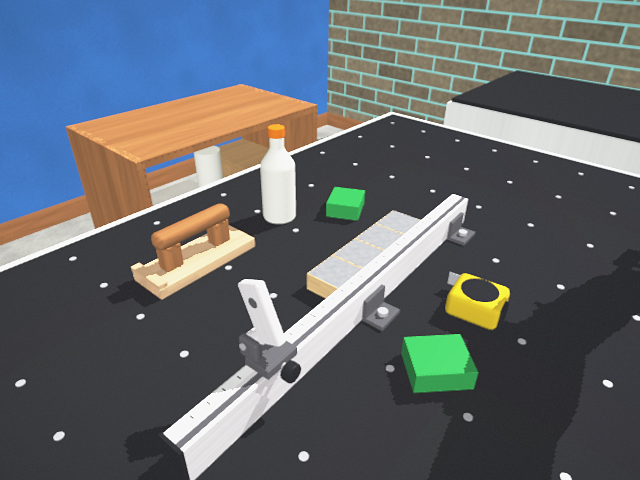

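```bash
cat > h.py <<'E'
import numpy as np, cv2
from station import *
def ray(f,u,v):
    d=np.linalg.inv(f["intrinsics"])@[u,v,1]; P=np.array(f["pose"]); return P[:3,3],P[:3,:3]@d
def onz(f,u,v,z):
    o,d=ray(f,u,v); return o+d*(z-o[2])/d[2]
def tri(fa,a,fb,b):
    o1,d1=ray(fa,*a);o2,d2=ray(fb,*b)
    t=np.linalg.lstsq(np.c_[d1,-d2],o2-o1,rcond=None)[0]
    p,q=o1+d1*t[0],o2+d2*t[1]; return (p+q)/2,np.linalg.norm(p-q)
def crop(f,x0,y0,x1,y1,k,name):
    c=f["img"][y0:y1,x0:x1,::-1]; cv2.imwrite(name,cv2.resize(c,None,fx=k,fy=k,interpolation=cv2.INTER_CUBIC))
def blanks(f):
    hsv=cv2.cvtColor(f["img"],cv2.COLOR_RGB2HSV)
    m=cv2.inRange(hsv,(0,0,120),(179,40,215)); m[:190]=0;m[285:]=0;m[:,:250]=0
    m=cv2.morphologyEx(m,cv2.MORPH_OPEN,np.ones((7,7)))
    out=[]
    for c in cv2.findContours(m,cv2.RETR_EXTERNAL,cv2.CHAIN_APPROX_NONE)[0]:
        if cv2.contourArea(c)>600:
            r=cv2.minAreaRect(c); out.append((onz(f,*r[0],.028),r))
    return sorted(out,key=lambda o:-o[0][1])
E
python3 - <<'E'
from h import *
f=grab_frame("top"); g=grab_frame("side")
for p,r in blanks(f): print(p.round(4),np.round(r[0]+r[1]+(r[2],),1))
V=f["img"].max(2).astype(int)
for u in(150,180,260,300,490,525):
    print(u,V[240:305,u].tolist())
a=f["img"][240:325,130:270]; b=g["img"][265:400,210:330]
a=cv2.resize(a,(784,476),interpolation=2)
cv2.imwrite("pics/a.png",a[:,:,::-1]); crop(g,210,265,330,400,4,"pics/b.png")
E
```

```text
150 [44, 42, 43, 42, 42, 42, 40, 27, 28, 27, 27, 27, 27, 27, 28, 27, 28, 28, 28, 27, 28, 27, 28, 27, 27, 27, 28, 27, 29, 36, 42, 43, 42, 32, 28, 28, 28, 28, 27, 27, 42, 171, 255, 255, 255, 255, 255, 255, 255, 255, 255, 255, 255, 184, 130, 128, 137, 223, 255, 255, 157, 43, 43, 42, 42]
180 [43, 43, 43, 43, 42, 43, 43, 44, 43, 43, 43, 42, 43, 43, 43, 42, 42, 43, 43, 41, 27, 28, 27, 27, 28, 28, 29, 28, 29, 29, 28, 28, 28, 28, 28, 28, 27, 29, 67, 199, 228, 236, 240, 253, 254, 255, 255, 255, 255, 255, 255, 128, 129, 129, 153, 244, 255, 255, 45, 43, 43, 43, 44, 43, 43]
260 [43, 43, 43, 43, 43, 44, 43, 43, 43, 44, 44, 42, 43, 43, 43, 43, 43, 43, 43, 43, 43, 43, 44, 43, 42, 29, 27, 28, 27, 28, 27, 29, 134, 255, 255, 255, 255, 255, 255, 255, 255, 255, 255, 255, 243, 143, 138, 142, 177, 254, 255, 255, 43, 43, 44, 43, 42, 43, 43, 43, 43, 43, 44, 43, 43]
300 [43, 42, 44, 44, 42, 44, 44, 43, 43, 43, 42, 44, 43, 43, 43, 43, 43, 44, 43, 44, 44, 41, 28, 28, 28, 27, 27, 28, 32, 152, 255, 255, 255, 255, 255, 255, 255, 255, 255, 255, 255, 238, 139, 137, 139, 194, 255, 255, 255, 44, 44, 43, 43, 43, 44, 43, 43, 44, 44, 43, 43, 43, 44, 42, 43]
490 [43, 43, 42, 42, 41, 32, 27, 27, 28, 28, 28, 26, 28, 36, 164, 255, 255, 255, 255, 250, 251, 254, 255, 255, 255, 255, 253, 134, 134, 134, 176, 254, 255, 255, 113, 137, 137, 135, 133, 105, 81, 79, 79, 80, 81, 85, 110, 136, 137, 137, 137, 137, 108, 42, 43, 42, 43, 42, 42, 43, 42, 42, 43, 43, 41]
525 [43, 42, 42, 41, 43, 43, 41, 42, 42, 43, 43, 141, 255, 255, 255, 255, 255, 255, 255, 255, 255, 255, 255, 255, 132, 138, 135, 161, 250, 255, 255, 122, 42, 43, 43, 43, 44, 44, 44, 44, 44, 44, 44, 44, 44, 44, 44, 44, 44, 44, 45, 44, 44, 44, 44, 45, 44, 44, 44, 44, 44, 43, 44, 43, 43]
```

View pics/a.png

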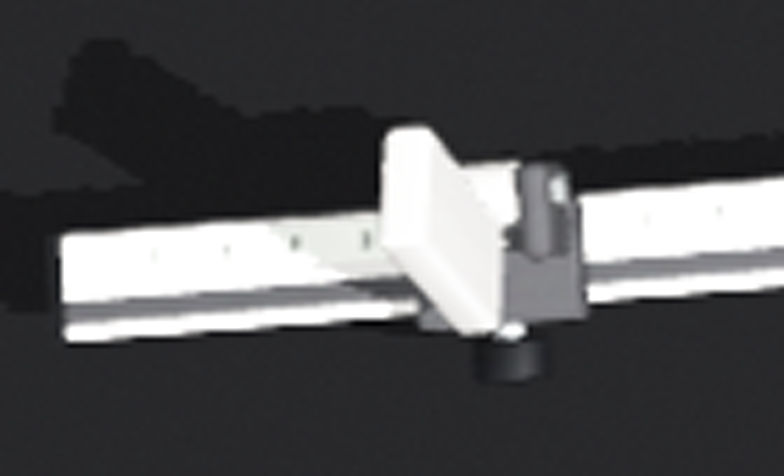

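View pics/b.png

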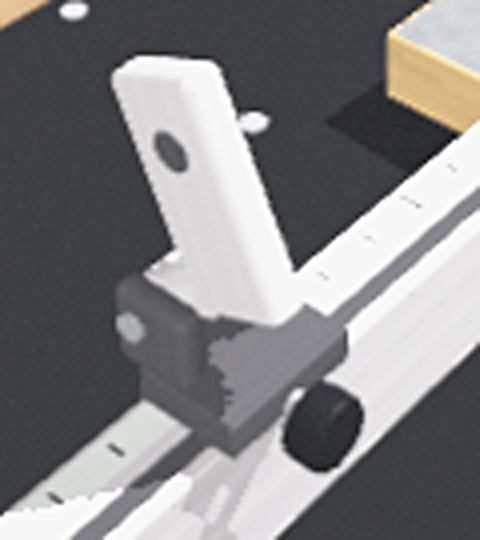

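The pictures show the stop arm's tip at about (198.5–206.5, 284) in the top view and (256–264, 283) in the side view. The row spans columns 321–474, with the stop end to the left (+y), and the carrier spans columns 205–234.

Run:
```python
from h import *
f=grab_frame("top"); g=grab_frame("side")
E=np.array([onz(f,u,v,.05)[:2] for u,v in((150,280.6),(260,272.1),(300,268.9),(490,254.0),(525,250.9))])
B=np.array([onz(f,u,v,.05)[:2] for u,v in((150,300.5),(260,292),(300,289),(525,271.3))])
k=np.polyfit(E[:,1],E[:,0],1); print("front x=",k,np.abs(np.polyval(k,E[:,1])-E[:,0]).max(),"thick",np.polyval(k,B[:,1])-B[:,0])
ey=np.array([k[0],1])/np.hypot(k[0],1); ex=np.array([ey[1],-ey[0]]); o=np.array([k[1],0])
th=np.arctan2(ex[1],ex[0]); print("theta deg",np.degrees(th))
F=lambda p:np.array([(p[:2]-o)@ex,(p[:2]-o)@ey])
ends=[onz(f,141.5,285,.05),onz(f,534.5,260,.05)]; print("ends",[F(e).round(4) for e in ends])
for n,a,b in(("tip+",(198.5,284),(256.3,283.5)),("tip-",(206.5,284.5),(264.8,281.5))):
    p,e=tri(f,a,g,b); print(n,p.round(4),e.round(4),F(p).round(4),"onz",F(onz(f,*a,.149)).round(4))
for u,v in((205,297),(234.5,296),(234.3,284)): print("carrier",F(onz(f,u,v,.084)).round(4),F(onz(f,u,v,.06)).round(4))
# row of blanks
m=(f["img"].max(2)>100).astype(np.uint8)*255; m[:200]=0;m[300:]=0
V,U=np.nonzero(m); P=np.array([F(onz(f,u,v,.028)) for u,v in zip(U,V)])
s=P[(P[:,0]>.012)&(P[:,0]<.10)&(P[:,1]<.12)]
print("row out",np.percentile(s[:,0],[0.5,99.5]),"along",np.percentile(s[:,1],[.2,.5,99.5,99.8]))
for lo,hi in((.012,.03),(.03,.05),(.05,.066)):
    q=s[(s[:,0]>lo)&(s[:,0]<hi)]; print(np.percentile(q[:,1],[.5,99.5]))
print("world of pts along F: o,ex,ey",o,ex,ey)
```

```text
front x= [-0.05595643  0.5066725 ] 0.00028192590383402383 thick [0.03113455 0.03116957 0.03132314 0.03091195]
theta deg 3.202727328277926
ends [array([-0.0057,  0.3168]), array([-0.0148, -0.2969])]
tip+ [0.4873 0.1942 0.1512] 0.0018 [-0.0085  0.195 ] onz [-0.0092  0.195 ]
tip- [0.4863 0.1841 0.1483] 0.002 [-0.01   0.185] onz [-0.0108  0.1841]
carrier [-0.0306  0.2066] [-0.0318  0.2137]
carrier [-0.0325  0.1621] [-0.0338  0.1677]
carrier [-0.0147  0.1612] [-0.0153  0.1667]
row out [0.01231222 0.09078097] along [-0.3674417  -0.36347019  0.065181    0.06959287]
[-0.21229882  0.02729977]
[-0.21246924  0.02726423]
[-0.21339696  0.02733082]
world of pts along F: o,ex,ey [0.5066725 0.       ] [0.99843811 0.05586903] [-0.05586903  0.99843811]
```

```bash
cat >> h.py <<'E'
from scipy.spatial.transform import Rotation as R
o=np.array([.5067,0]);ex=np.array([.99844,.05587]);ey=np.array([-.05587,.99844])
def W(a,b): return o+a*ex+b*ey
def Fr(p): return np.array([(p[:2]-o)@ex,(p[:2]-o)@ey])
def plan(a,b,z):
    "rows units to TCP at fence coords a,b and height z, yaw so tool x = fence y"
    s=get_state(); q=s["ee_rot"]; r=R.from_quat([q[1],q[2],q[3],q[0]])
    d=np.r_[W(a,b),z]-s["tool_pos"]
    t=R.from_matrix(np.c_[np.r_[ey,0],np.r_[ex,0],[0,0,-1]])
    print("t",round(s["time"],2),"F",Fr(s["tool_pos"]).round(4),"z",s["tool_pos"][2].round(4),"force",s["ft_force"].round(1))
    print("turn",((r.inv()*t).as_rotvec()/(np.pi/2)).round(4),"shift",(r.inv().apply(d)/.5).round(4))
E
python3 -m inch '[[0,0,-0.055,0.086,-0.039,-0.008,-1],[0,0,-0.11,0.171,-0.078,-0.016,-1],[0,0,-0.165,0.257,-0.117,-0.025,-1],[0,0,-0.22,0.342,-0.155,-0.033,-1],[0,0,-0.275,0.428,-0.194,-0.041,-1],[0,0,-0.33,0.514,-0.233,-0.05,-1],[0,0,-0.385,0.6,-0.272,-0.058,-1],[0,0,-0.44,0.685,-0.311,-0.066,-1]]'
python3 -c "
from h import *
plan(0,0,.25); plan(-.065,.1895,.25)"
```

```text
time: 1.1
tool_pos: [0.451, -0.398, 0.2503]
ee_rot: [0.0, 0.893, 0.45, 0.0]
ft_force: [1.0, 0.2, -0.5]
grip_width: 0.0
grasp_force: 0.0
t 1.1 F [-0.0778 -0.3943] z 0.2503 force [ 1.   0.2 -0.5]
turn [ 2.000e-04  1.000e-04 -4.414e-01] shift [ 7.060e-01 -3.843e-01  4.000e-04]
t 1.1 F [-0.0778 -0.3943] z 0.2503 force [ 1.   0.2 -0.5]
turn [ 2.000e-04  1.000e-04 -4.414e-01] shift [ 9.144e-01 -7.265e-01  3.000e-04]
```

```bash
python3 -m inch '[[0,0,-0.055,0.088,-0.048,0,-1],[0,0,-0.11,0.176,-0.096,0,-1],[0,0,-0.165,0.265,-0.144,0,-1],[0,0,-0.22,0.353,-0.192,0,-1],[0,0,-0.275,0.441,-0.24,0,-1],[0,0,-0.33,0.53,-0.288,0,-1],[0,0,-0.385,0.618,-0.336,0,-1],[0,0,-0.441,0.706,-0.384,0,-1]]'
python3 -c "
from h import *
plan(-.065,.1895,.25)"
```

```text
time: 1.9
tool_pos: [0.5065, -0.0016, 0.2503]
ee_rot: [0.0, 0.687, 0.726, 0.0]
ft_force: [1.0, -0.8, -0.2]
grip_width: -0.0001
grasp_force: 0.0
t 1.9 F [-0.0003 -0.0016] z 0.2503 force [ 1.  -0.8 -0.2]
turn [ 0.0005  0.0004 -0.0005] shift [ 3.821e-01 -1.298e-01  2.000e-04]
```

```bash
python3 -m inch '[[0,0,0,0.09,-0.05,0,-1],[0,0,0,0.18,-0.1,0,-1],[0,0,0,0.27,-0.13,0,-1],[0,0,0,0.34,-0.13,0,-1],[0,0,0,0.382,-0.13,0.05,-1],[0,0,0,0.382,-0.13,0.13,-1],[0,0,0,0.382,-0.13,0.2,-1],[0,0,0,0.382,-0.13,0.238,-1]]'
python3 - <<'E'
from h import *
plan(.005,.1895,.131)
f=grab_frame("side"); crop(f,150,130,450,400,2,"pics/c.png")
E
```

```text
time: 2.7
tool_pos: [0.4304, 0.1834, 0.1284]
ee_rot: [-0.001, 0.688, 0.725, -0.001]
ft_force: [-0.4, -0.7, -0.3]
grip_width: 0.0001
grasp_force: 0.0
t 2.7 F [-0.0659  0.1874] z 0.1284 force [-0.4 -0.7 -0.3]
turn [-0.0016  0.0004 -0.0022] shift [ 0.0047  0.1418 -0.0056]
```

View pics/c.png

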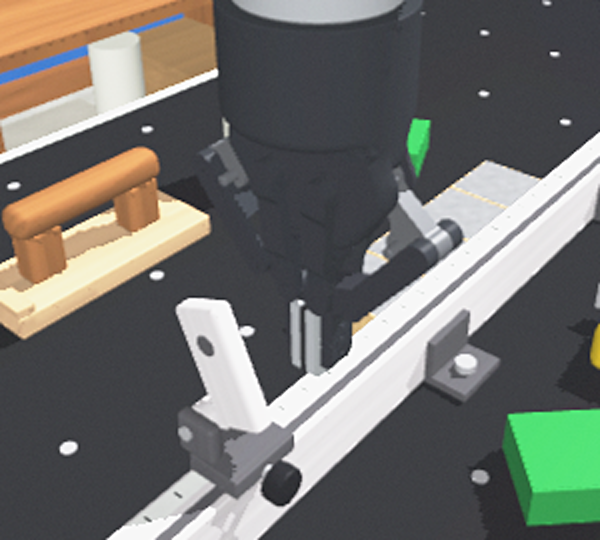

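```bash
python3 -m inch '[[0,0,0,0.005,0.03,0,-1],[0,0,0,0.005,0.06,0,-1],[0,0,0,0.005,0.08,0,-1],[0,0,0,0.005,0.1,0,-1],[0,0,0,0.005,0.12,0,-1],[0,0,0,0.005,0.14,0,-1],[0,0,0,0.005,0.15,0,-1],[0,0,0,0.005,0.15,0,-1]]'
python3 -m inch '[[0,0,0,0,0,0,-1],[0,0,0,0,0,0,-1],[0,0,0,0,-0.05,-0.04,-1],[0,0,0,0,-0.05,-0.12,-1],[0,0,0,0,-0.05,-0.2,-1],[0,0,0,0,-0.05,-0.24,-1],[0,0,0,0,-0.05,-0.24,-1],[0,0,0,0,-0.05,-0.24,-1]]'
python3 - <<'E'
from h import *
plan(0.038,-.245,.25)
f=grab_frame("side"); crop(f,150,130,450,400,2,"pics/d.png")
E
```

```text
time: 3.55
tool_pos: [0.5071, 0.1903, 0.1308]
ee_rot: [-0.0, 0.689, 0.725, 0.0]
ft_force: [0.6, 0.0, -0.2]
grip_width: -0.0001
grasp_force: 0.0
time: 4.35
tool_pos: [0.4815, 0.1889, 0.2509]
ee_rot: [0.0, 0.689, 0.725, 0.0]
ft_force: [-0.5, 0.2, -0.7]
grip_width: 0.0
grasp_force: 0.0
t 4.35 F [-0.0146  0.19  ] z 0.2509 force [-0.5  0.2 -0.7]
turn [ 0.0004  0.0002 -0.0026] shift [-0.8696  0.1089  0.0022]
```

View pics/d.png

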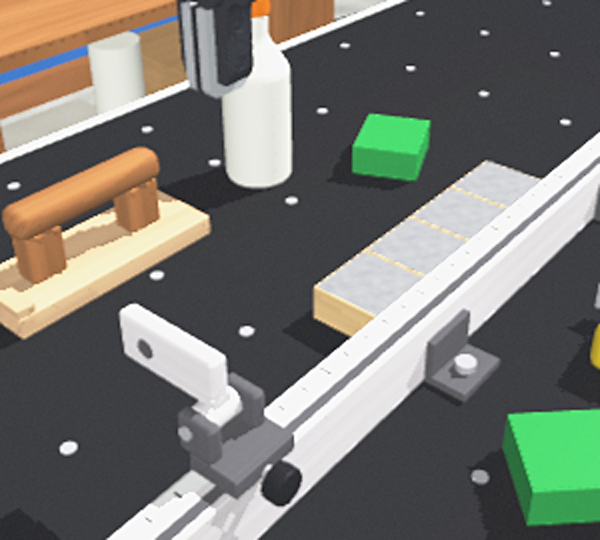

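```bash
python3 -m inch '[[0,0,0,-0.09,0.02,0,-0.53],[0,0,0,-0.18,0.04,0,-0.53],[0,0,0,-0.27,0.06,0,-0.53],[0,0,0,-0.36,0.08,0,-0.53],[0,0,0,-0.45,0.1,0,-0.53],[0,0,0,-0.54,0.1,0,-0.53],[0,0,0,-0.63,0.1,0,-0.53],[0,0,0,-0.72,0.1,0,-0.53]]'
python3 -m inch '[[0,0,0,-0.09,0,0,-0.53],[0,0,0,-0.15,0,0,-0.53],[0,0,0,-0.15,0,0.09,-0.53],[0,0,0,-0.15,0,0.18,-0.53],[0,0,0,-0.15,0,0.27,-0.53],[0,0,0,-0.15,0,0.36,-0.53],[0,0,0,-0.15,0,0.4,-0.53],[0,0,0,-0.15,0,0.4,-0.53]]'
python3 - <<'E'
from h import *
plan(0.034,-.2235,.021)
f=grab_frame("side"); g=grab_frame("top"); a=f["img"][130:430,150:450]; b=g["img"][150:450,150:550]
cv2.imwrite("pics/e.png",np.hstack([a,b])[:,:,::-1])
E
```

```text
time: 5.2
tool_pos: [0.5494, -0.1696, 0.2493]
ee_rot: [-0.001, 0.688, 0.725, -0.001]
ft_force: [-0.5, 0.6, -0.1]
grip_width: 0.0201
grasp_force: 0.0
time: 6.0
tool_pos: [0.5506, -0.2414, 0.046]
ee_rot: [-0.004, 0.688, 0.725, -0.001]
ft_force: [-1.0, -0.9, 0.8]
grip_width: 0.0199
grasp_force: 0.0
t 6.0 F [ 0.0304 -0.2435] z 0.046 force [-1.  -0.9  0.8]
turn [-0.0047 -0.0027 -0.0022] shift [0.0397 0.0075 0.0501]
```

View pics/e.png

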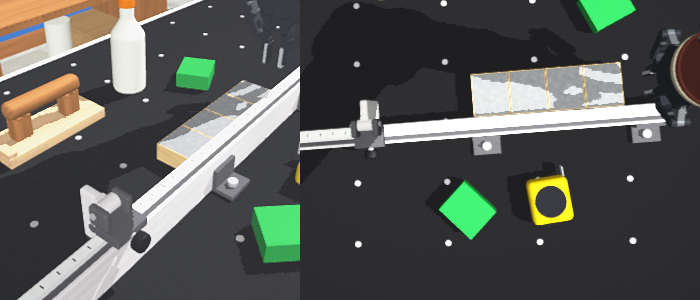

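```bash
python3 -m inch '[[0,0,0,0,0.006,0.02,-0.53],[0,0,0,0,0.006,0.03,-0.53],[0,0,0,0,0.006,0.042,-0.53],[0,0,0,0,0.006,0.042,-0.53]]'
python3 - <<'E'
from h import *
plan(0.036,-.2235,.025)
f=grab_frame("side"); g=grab_frame("top"); a=f["img"][100:340,300:540]; b=g["img"][170:330,420:640]
cv2.imwrite("pics/f.png",np.hstack([cv2.resize(a,(400,400)),cv2.resize(b,(400,400))])[:,:,::-1])
E
```

```text
time: 6.5
tool_pos: [0.5567, -0.2426, 0.0293]
ee_rot: [-0.0, 0.689, 0.725, -0.0]
ft_force: [-0.9, 0.2, -0.8]
grip_width: 0.02
grasp_force: 0.0
t 6.5 F [ 0.0363 -0.245 ] z 0.0293 force [-0.9  0.2 -0.8]
turn [-0.0005 -0.0003 -0.0026] shift [ 0.043  -0.0008  0.0086]
```

View pics/f.png

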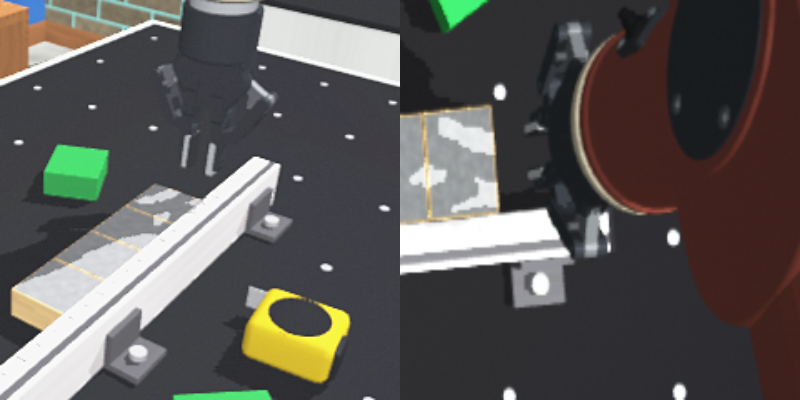

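```bash
python3 -m inch '[[0,0,-0.0026,0.01,0,0.008,-0.53],[0,0,-0.0026,0.02,0,0.008,-0.53],[0,0,-0.0026,0.028,0,0.008,-0.53],[0,0,-0.0026,0.034,0,0.008,-0.53],[0,0,-0.0026,0.04,0,0.008,-0.53],[0,0,-0.0026,0.044,0,0.008,-0.53],[0,0,-0.0026,0.048,0,0.008,-0.53],[0,0,-0.0026,0.052,0,0.008,-0.53]]'
python3 - <<'E'
from h import *
plan(0.035,-.068,.025)
g=grab_frame("top"); b=g["img"][190:310,180:580]
cv2.imwrite("pics/g.png",cv2.resize(b,(800,240))[:,:,::-1])
E
```

```text
time: 7.4
tool_pos: [0.5557, -0.2167, 0.0259]
ee_rot: [0.0, 0.687, 0.727, -0.0]
ft_force: [-0.5, -0.8, -0.1]
grip_width: 0.02
grasp_force: 0.0
t 7.4 F [ 0.0369 -0.2191] z 0.0259 force [-0.5 -0.8 -0.1]
turn [ 0.      0.     -0.0001] shift [ 0.3022 -0.0037  0.0019]
```

View pics/g.png

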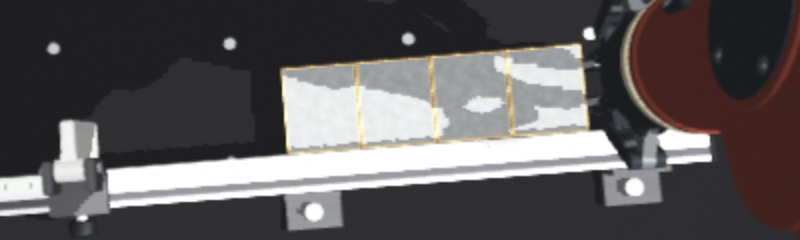

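```bash
python3 -m inch '[[0,0,0,0.006,0,0,-0.53],[0,0,0,0.013,0,0,-0.53],[0,0,0,0.021,0,0,-0.53],[0,0,0,0.029,0,0,-0.53],[0,0,0,0.037,-0.001,0,-0.53],[0,0,0,0.045,-0.001,0,-0.53],[0,0,0,0.053,-0.001,0,-0.53],[0,0,0,0.061,-0.001,0,-0.53]]'
python3 -m inch '[[0,0,0,0.008,0,0,-0.53],[0,0,0,0.016,0,0,-0.53],[0,0,0,0.024,0,0,-0.53],[0,0,0,0.032,0,0,-0.53],[0,0,0,0.04,-0.001,0,-0.53],[0,0,0,0.048,-0.001,0,-0.53],[0,0,0,0.056,-0.001,0,-0.53],[0,0,0,0.064,-0.001,0,-0.53]]'
python3 - <<'E'
from h import *
plan(0.035,-.068,.025)
f=grab_frame("side");g=grab_frame("top"); b=g["img"][190:310,180:580]
cv2.imwrite("pics/i.png",np.vstack([cv2.resize(b,(800,240)),cv2.resize(f["img"][180:360,160:480],(800,350))[:, :]])[:,:,::-1])
E
```

```text
time: 8.25
tool_pos: [0.5535, -0.1859, 0.0259]
ee_rot: [-0.0, 0.687, 0.727, 0.0]
ft_force: [0.4, 0.7, -0.2]
grip_width: 0.0201
grasp_force: 0.0
time: 9.05
tool_pos: [0.5512, -0.1541, 0.026]
ee_rot: [-0.0, 0.687, 0.727, 0.0]
ft_force: [-0.2, -0.1, -0.1]
grip_width: 0.02
grasp_force: 0.0
t 9.05 F [ 0.0359 -0.1563] z 0.026 force [-0.2 -0.1 -0.1]
turn [ 0. -0. -0.] shift [ 0.1767 -0.0017  0.0019]
```

View pics/i.png

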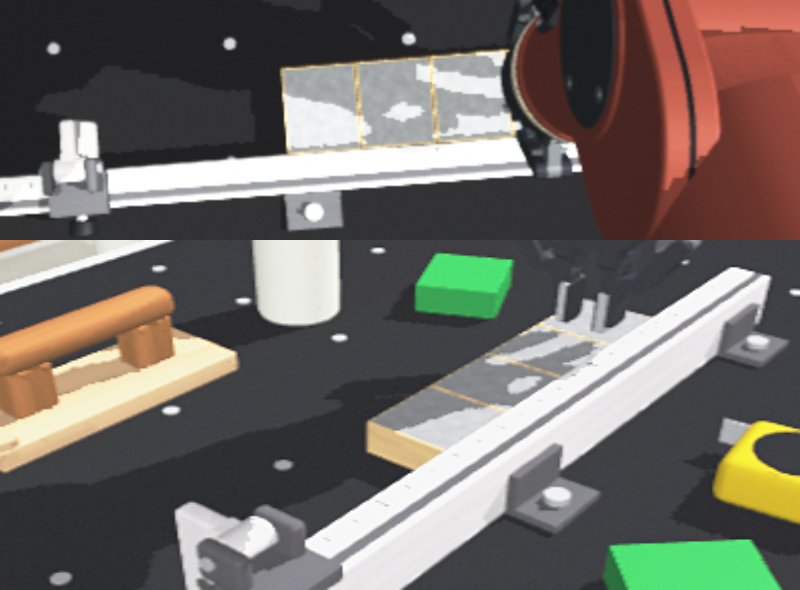

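The row hasn't moved: the fingertips (crop (565,300) and (605,310) in the side view) are passing above blank_4. In the images the tips sit about 12 mm behind the reported TCP, not ahead of it. I'll back out, go lower and check.

```bash
python3 -m inch '[[0,0,0,-0.01,0,-0.02,-0.53],[0,0,0,-0.06,0,-0.02,-0.53],[0,0,0,-0.12,0,-0.02,-0.53],[0,0,0,-0.17,0,-0.02,-0.53],[0,0,0,-0.18,0,0,-0.53],[0,0,0,-0.18,0,0.02,-0.53],[0,0,0,-0.18,0,0.03,-0.53],[0,0,0,-0.18,0,0.03,-0.53]]'
python3 - <<'E'
from h import *
plan(0.036,-.2235,.0)
s=get_state(); p=s["tool_pos"]
f=grab_frame("side"); P=np.array(f["pose"])
for dz in(-.011,0,.012,.02):
  for a in(-.012,.012):
    q=np.r_[p[:2]+a*ex,p[2]+dz]; c=P[:3,:3].T@(q-P[:3,3]); c=f["intrinsics"]@c; print(dz,a,(c[:2]/c[2]).round(1), ((c[:2]/c[2]-[380,150])*6).round())
crop(f,380,150,470,250,6,"pics/j.png")
E
```

```text
time: 9.95
tool_pos: [0.5557, -0.2424, 0.0098]
ee_rot: [-0.001, 0.686, 0.727, -0.0]
ft_force: [0.2, 0.2, 0.7]
grip_width: 0.0199
grasp_force: 0.0
t 9.95 F [ 0.0354 -0.2448] z 0.0098 force [0.2 0.2 0.7]
turn [-0.0011 -0.001   0.0012] shift [0.0425 0.0013 0.0197]
-0.011 -0.012 [423.1 225.8] [258. 455.]
-0.011 0.012 [411.2 221.4] [187. 429.]
0 -0.012 [423.9 220.5] [263. 423.]
0 0.012 [411.9 216.2] [192. 397.]
0.012 -0.012 [424.8 214.7] [269. 388.]
0.012 0.012 [412.7 210.4] [196. 363.]
0.02 -0.012 [425.4 210.7] [272. 364.]
0.02 0.012 [413.3 206.5] [200. 339.]
```

View pics/j.png

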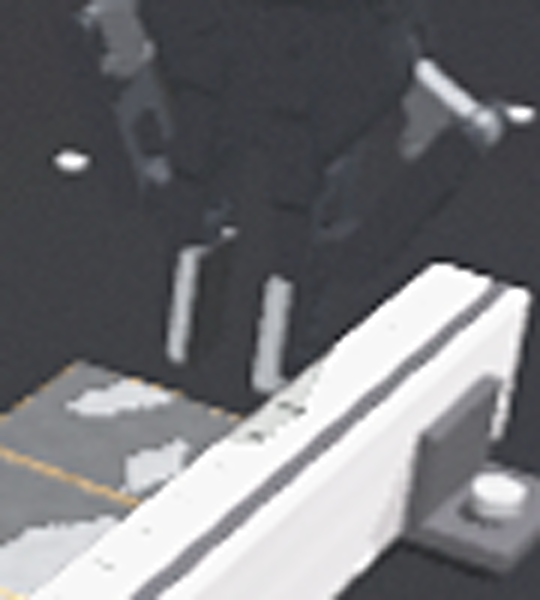

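The side view shows the pad tips at crop rows 360–390, which puts them at z ≈ 22 mm, about 12 mm behind the TCP. That was my last picture; from here I use measured numbers only. I'll shut the fingers to clear the fence and descend another 9 mm.

```bash
python3 -m inch '[[0,0,0,0,0.005,0,-1],[0,0,0,0,0.005,0,-1],[0,0,0,0,0.005,0,-1],[0,0,0,0,0.005,0.006,-1],[0,0,0,0,0.005,0.012,-1],[0,0,0,0,0.005,0.018,-1],[0,0,0,0,0.005,0.018,-1]]'
python3 - <<'E'
from h import *
plan(0.037,-.2235,.001)
E
```

```text
time: 10.7
tool_pos: [0.5583, -0.244, 0.0012]
ee_rot: [-0.001, 0.687, 0.727, -0.0]
ft_force: [-0.6, 0.2, -0.3]
grip_width: -0.0003
grasp_force: 0.0
t 10.7 F [ 0.0379 -0.2465] z 0.0012 force [-0.6  0.2 -0.3]
turn [-0.0006 -0.0003 -0.    ] shift [ 0.046  -0.0018  0.0005]
```

```bash
cat >> h.py <<'E'
def row():
    g=grab_frame("top"); hsv=cv2.cvtColor(g["img"],cv2.COLOR_RGB2HSV)
    m=g["img"].max(2)>85; m&=~(cv2.inRange(hsv,(40,120,0),(80,255,255))>0)
    V,U=np.nonzero(m); ok=(V>190)&(V<310); P=np.array([Fr(onz(g,u,v,.028)) for u,v in zip(U[ok],V[ok])])
    for lo,hi in((.012,.03),(.03,.05),(.05,.066)):
        y=np.sort(P[(P[:,0]>lo)&(P[:,0]<hi)&(P[:,1]>-.25)&(P[:,1]<.3)][:,1])
        # contiguous runs
        c=np.split(y,np.where(np.diff(y)>.005)[0]+1); print(lo,[(round(a[0],4),round(a[-1],4)) for a in c if len(a)>15])
    s=P[(P[:,1]<.17)&(P[:,1]>-.2)&(P[:,0]>.03)&(P[:,0]<.085)]
    e=[(round(y,3),round(np.percentile(s[abs(s[:,1]-y)<.005][:,0],99),4)) for y in np.arange(-.18,.171,.03) if (abs(s[:,1]-y)<.005).sum()>50]
    print("outer edge",e)
E
python3 -m inch '[[0,0,0,0.01,0,0,-1],[0,0,0,0.02,0,0,-1],[0,0,0,0.028,0,0,-1],[0,0,0,0.034,0,0,-1],[0,0,0,0.04,0,0,-1],[0,0,0,0.046,0,0,-1],[0,0,0,0.053,0,0,-1],[0,0,0,0.06,0,0,-1]]'
python3 - <<'E'
from h import *
plan(0.037,-.068,.001); row()
E
```

```text
time: 11.5
tool_pos: [0.5571, -0.2145, 0.002]
ee_rot: [0.0, 0.687, 0.726, -0.0]
ft_force: [0.9, -2.8, 0.7]
grip_width: 0.0002
grasp_force: 1.0
t 11.5 F [ 0.0384 -0.217 ] z 0.002 force [ 0.9 -2.8  0.7]
turn [ 0.0001  0.0003 -0.0003] shift [ 0.2979 -0.0029  0.0019]
0.012 [(np.float64(-0.2494), np.float64(-0.2328)), (np.float64(-0.2064), np.float64(0.0354)), (np.float64(0.1805), np.float64(0.2121))]
0.03 [(np.float64(-0.2442), np.float64(-0.2295)), (np.float64(-0.2135), np.float64(0.0354)), (np.float64(0.1826), np.float64(0.2122))]
0.05 [(np.float64(-0.2428), np.float64(-0.2303)), (np.float64(-0.2062), np.float64(0.0355))]
outer edge [(np.float64(-0.18), np.float64(0.0693)), (np.float64(-0.15), np.float64(0.0697)), (np.float64(-0.12), np.float64(0.0703)), (np.float64(-0.09), np.float64(0.0698)), (np.float64(-0.06), np.float64(0.0703)), (np.float64(-0.03), np.float64(0.0699)), (np.float64(0.0), np.float64(0.0699)), (np.float64(0.03), np.float64(0.0699))]
```

```bash
for i in 1; do python3 -m inch '[[0,0,0,0.008,0,0,-1],[0,0,0,0.016,0,0,-1],[0,0,0,0.024,0,0,-1],[0,0,0,0.032,0,0,-1],[0,0,0,0.04,-0.001,0,-1],[0,0,0,0.048,-0.001,0,-1],[0,0,0,0.056,-0.001,0,-1],[0,0,0,0.064,-0.001,0,-1]]'; done
python3 -m inch '[[0,0,0,0.008,0,0,-1],[0,0,0,0.016,0,0,-1],[0,0,0,0.024,0,0,-1],[0,0,0,0.032,0,0,-1],[0,0,0,0.04,-0.001,0,-1],[0,0,0,0.048,-0.001,0,-1],[0,0,0,0.056,-0.001,0,-1],[0,0,0,0.064,-0.001,0,-1]]'
python3 - <<'E'
from h import *
plan(0.037,-.068,.001); row()
E
```

```text
time: 12.35
tool_pos: [0.555, -0.1819, 0.002]
ee_rot: [0.0, 0.687, 0.727, 0.0]
ft_force: [1.9, -2.9, -0.4]
grip_width: -0.0001
grasp_force: 1.4
time: 13.15
tool_pos: [0.5525, -0.1501, 0.002]
ee_rot: [0.0, 0.687, 0.727, -0.0]
ft_force: [2.8, -3.4, 0.2]
grip_width: 0.0001
grasp_force: 1.7
t 13.15 F [ 0.0374 -0.1524] z 0.002 force [ 2.8 -3.4  0.2]
turn [ 0.      0.0001 -0.    ] shift [ 0.1688 -0.0007  0.0019]
0.012 [(np.float64(-0.2499), np.float64(-0.2445)), (np.float64(-0.2187), np.float64(-0.2042)), (np.float64(-0.1663), np.float64(-0.1485)), (np.float64(-0.1418), np.float64(0.0999)), (np.float64(0.1804), np.float64(0.2121))]
0.03 [(np.float64(-0.2499), np.float64(-0.2426)), (np.float64(-0.2221), np.float64(-0.2139)), (np.float64(-0.1555), np.float64(-0.145)), (np.float64(-0.1381), np.float64(0.1)), (np.float64(0.181), np.float64(0.2123))]
0.05 [(np.float64(-0.25), np.float64(-0.2396)), (np.float64(-0.2237), np.float64(-0.2191)), (np.float64(-0.1553), np.float64(-0.1459)), (np.float64(-0.1409), np.float64(0.0996))]
outer edge [(np.float64(-0.15), np.float64(0.0772)), (np.float64(-0.12), np.float64(0.0704)), (np.float64(-0.09), np.float64(0.0698)), (np.float64(-0.06), np.float64(0.0697)), (np.float64(-0.03), np.float64(0.0699)), (np.float64(0.0), np.float64(0.0698)), (np.float64(0.03), np.float64(0.0699)), (np.float64(0.06), np.float64(0.0698)), (np.float64(0.09), np.float64(0.0699))]
```

```bash
python3 -m inch '[[0,0,0,0.008,0,0,-1],[0,0,0,0.016,0,0,-1],[0,0,0,0.024,0,0,-1],[0,0,0,0.032,0,0,-1],[0,0,0,0.04,0,0,-1],[0,0,0,0.048,0,0,-1],[0,0,0,0.056,0,0,-1],[0,0,0,0.064,0,0,-1]]'
python3 -m inch '[[0,0,0,0.008,0,0,-1],[0,0,0,0.016,0,0,-1],[0,0,0,0.024,0,0,-1],[0,0,0,0.032,0,0,-1],[0,0,0,0.04,0,0,-1],[0,0,0,0.048,0,0,-1],[0,0,0,0.056,0,0,-1],[0,0,0,0.064,0,0,-1]]'
python3 -m inch '[[0,0,0,0.006,0,0,-1],[0,0,0,0.012,0,0,-1],[0,0,0,0.016,0,0,-1],[0,0,0,0.02,0,0,-1],[0,0,0,0.023,0,0,-1],[0,0,0,0.026,0,0,-1],[0,0,0,0.028,0,0,-1],[0,0,0,0.03,0,0,-1]]'
python3 - <<'E'
from h import *
plan(0.037,-.068,.001); row()
E
```

```text
time: 14.0
tool_pos: [0.5507, -0.1181, 0.002]
ee_rot: [-0.0, 0.687, 0.727, -0.0]
ft_force: [1.8, -4.1, 1.6]
grip_width: 0.0001
grasp_force: 2.0
time: 14.8
tool_pos: [0.5489, -0.0861, 0.0019]
ee_rot: [-0.0, 0.687, 0.727, -0.0]
ft_force: [1.9, -3.6, 2.9]
grip_width: 0.0001
grasp_force: 2.1
time: 15.6
tool_pos: [0.5481, -0.0714, 0.002]
ee_rot: [0.0, 0.687, 0.727, 0.0]
ft_force: [1.9, -3.8, 1.8]
grip_width: -0.0
grasp_force: 2.2
t 15.6 F [ 0.0374 -0.0736] z 0.002 force [ 1.9 -3.8  1.8]
turn [ 0.  0. -0.] shift [ 0.0113 -0.0007  0.0019]
0.012 [(np.float64(-0.2499), np.float64(-0.0671)), (np.float64(-0.0619), np.float64(-0.0569)), (np.float64(-0.0481), np.float64(0.2137))]
0.03 [(np.float64(-0.2499), np.float64(-0.0556)), (np.float64(-0.0448), np.float64(0.2123))]
0.05 [(np.float64(-0.25), np.float64(-0.0538)), (np.float64(-0.0421), np.float64(0.1783))]
outer edge [(np.float64(-0.18), np.float64(0.0847)), (np.float64(-0.15), np.float64(0.0841)), (np.float64(-0.12), np.float64(0.0845)), (np.float64(-0.09), np.float64(0.0843)), (np.float64(-0.06), np.float64(0.0843)), (np.float64(-0.03), np.float64(0.0699)), (np.float64(0.0), np.float64(0.0702)), (np.float64(0.03), np.float64(0.0699)), (np.float64(0.06), np.float64(0.0698)), (np.float64(0.09), np.float64(0.07)), (np.float64(0.12), np.float64(0.0704)), (np.float64(0.15), np.float64(0.0699))]
```

```bash
python3 -m inch '[[0,0,0,0.002,0,0,-1],[0,0,0,0.004,0,0,-1],[0,0,0,0.006,0,0,-1],[0,0,0,0.007,0,0,-1]]' | grep -E 'pos|ft'
python3 -m inch '[[0,0,0,0.001,0,0,-1],[0,0,0,0.002,0,0,-1]]'| grep -E 'pos|ft'
python3 -m inch '[[0,0,0,0.001,0,0,-1],[0,0,0,0.002,0,0,-1]]'| grep -E 'pos|ft'
```

```text
tool_pos: [0.5479, -0.0678, 0.0019]
ft_force: [2.2, -4.1, 2.1]
tool_pos: [0.5478, -0.0669, 0.0019]
ft_force: [2.4, -4.9, 2.5]
tool_pos: [0.5478, -0.066, 0.0019]
ft_force: [2.0, -4.2, 2.5]
```

```bash
python3 -m inch '[[0,0,0,0.001,0,0,-1],[0,0,0,0.002,0,0,-1]]' | grep -E 'pos|ft'
python3 -m inch '[[0,0,0,0.001,0,0,-1],[0,0,0,0.002,0,0,-1]]'| grep -E 'pos|ft'
python3 -c "
from h import *
row()"
```

```text
tool_pos: [0.5478, -0.0649, 0.0019]
ft_force: [2.6, -4.3, 2.5]
tool_pos: [0.5477, -0.0639, 0.0019]
ft_force: [1.8, -4.2, 3.0]
0.012 [(np.float64(-0.2499), np.float64(-0.0414)), (np.float64(-0.0351), np.float64(0.2137))]
0.03 [(np.float64(-0.2496), np.float64(-0.0396)), (np.float64(-0.032), np.float64(0.2123))]
0.05 [(np.float64(-0.25), np.float64(-0.0377)), (np.float64(-0.0292), np.float64(0.1862))]
outer edge [(np.float64(-0.18), np.float64(0.0847)), (np.float64(-0.15), np.float64(0.0841)), (np.float64(-0.12), np.float64(0.0845)), (np.float64(-0.09), np.float64(0.0842)), (np.float64(-0.06), np.float64(0.0836)), (np.float64(-0.03), np.float64(0.0688)), (np.float64(0.0), np.float64(0.0704)), (np.float64(0.03), np.float64(0.0699)), (np.float64(0.06), np.float64(0.0703)), (np.float64(0.09), np.float64(0.07)), (np.float64(0.12), np.float64(0.0704)), (np.float64(0.15), np.float64(0.0699))]
```

```bash
for i in 1; do python3 -m inch '[[0,0,0,0.001,0,0,-1],[0,0,0,0.002,0,0,-1]]' | grep -E 'pos|ft'; done
python3 -m inch '[[0,0,0,0.001,0,0,-1],[0,0,0,0.002,0,0,-1]]'| grep -E 'pos|ft'
python3 -c "
from h import *
g=grab_frame('top')
for a in (.02,.03,.036):
  r=[]
  for b in np.arange(.17,.22,.0015):
    q=np.r_[W(a,b),.06 if b>.186 else .028]; P=np.array(g['pose']); c=g['intrinsics']@(P[:3,:3].T@(q-P[:3,3])); u,v=(c[:2]/c[2]).round().astype(int); r.append(g['img'][v,u].tolist())
  print(a,r)
"
```

```text
tool_pos: [0.5476, -0.0636, 0.0019]
ft_force: [2.6, -7.5, 2.1]
tool_pos: [0.5476, -0.0636, 0.0019]
ft_force: [2.9, -9.4, 2.4]
0.02 [[245, 246, 246], [244, 245, 246], [244, 245, 246], [243, 245, 245], [241, 243, 244], [239, 241, 241], [238, 240, 241], [241, 242, 243], [244, 246, 246], [253, 252, 246], [254, 253, 242], [253, 253, 253], [253, 253, 253], [254, 254, 254], [255, 255, 255], [255, 255, 255], [255, 255, 255], [255, 255, 255], [255, 255, 255], [255, 255, 255], [255, 255, 255], [255, 255, 255], [230, 228, 228], [33, 32, 35], [34, 33, 36], [33, 32, 35], [34, 34, 36], [33, 32, 35], [35, 33, 37], [34, 33, 36], [33, 33, 35], [34, 33, 36], [34, 33, 35], [35, 35, 37]]
0.03 [[243, 245, 246], [243, 245, 246], [245, 246, 247], [243, 245, 246], [241, 243, 243], [240, 242, 243], [241, 243, 243], [241, 243, 243], [239, 242, 242], [245, 245, 241], [252, 249, 237], [253, 253, 253], [253, 253, 253], [253, 253, 253], [255, 255, 255], [255, 255, 255], [255, 255, 255], [255, 255, 255], [255, 255, 255], [255, 255, 255], [255, 255, 255], [242, 241, 239], [39, 40, 42], [34, 33, 36], [34, 34, 36], [34, 34, 36], [34, 34, 36], [34, 34, 36], [33, 33, 36], [34, 33, 36], [35, 34, 36], [34, 34, 36], [34, 33, 36], [34, 34, 37]]
0.036 [[244, 245, 246], [240, 242, 243], [240, 241, 242], [240, 242, 242], [241, 243, 243], [242, 244, 244], [241, 243, 243], [238, 241, 241], [238, 240, 241], [251, 247, 234], [251, 247, 234], [253, 253, 253], [253, 253, 252], [252, 252, 252], [255, 255, 255], [255, 255, 255], [255, 255, 255], [255, 255, 255], [255, 255, 255], [255, 255, 255], [255, 255, 255], [253, 252, 252], [102, 100, 103], [34, 34, 37], [34, 33, 36], [34, 34, 36], [35, 34, 37], [33, 33, 35], [35, 33, 37], [33, 34, 36], [34, 34, 37], [34, 33, 35], [34, 34, 36], [34, 34, 36]]
```

```bash
python3 -m inch '[[0,0,0,-0.002,0,0,-1],[0,0,0,-0.005,0,0,-1],[0,0,0,-0.012,0,0,-1],[0,0,0,-0.03,0,0,-1],[0,0,0,-0.07,0,0,-1],[0,0,0,-0.1,0,0,-1],[0,0,0,-0.1,0,-0.08,-1],[0,0,0,-0.1,0,-0.16,-1]]'| grep -E 'pos|ft'
python3 -m inch '[[0,0,0,-0.06,0,-0.09,-1],[0,0,0,-0.14,0,-0.18,-1],[0,0,0,-0.22,0,-0.24,-1],[0,0,0,-0.3,0,-0.28,-1],[0,0,0,-0.38,0,-0.28,-1],[0,0,0,-0.45,0,-0.28,-1],[0,0,0,-0.45,0,-0.28,-1]]'| grep -E 'time|pos|ft'
python3 - <<'E'
from h import *
row()
# wood joint lines along the row (saturation) at mid-depth: gaps would show dark pixels
g=grab_frame("top");P=np.array(g["pose"])
for a in(.015,.035,.06):
    r=[]
    B=np.arange(-.065,.19,.0005)
    for b in B:
        c=g['intrinsics']@(P[:3,:3].T@(np.r_[W(a,b),.028]-P[:3,3])); u,v=c[:2]/c[2]
        r.append(cv2.getRectSubPix(g['img'],(1,1),(float(u),float(v)))[0,0].astype(int))
    r=np.array(r); s=r[:,0]-r[:,2]; w=B[s>22]
    print(a,"wood",[ (x[0].round(4),x[-1].round(4)) for x in np.split(w,np.where(np.diff(w)>.003)[0]+1)],"min V inside",r[20:-20].max(1).min())
E
```

```text
tool_pos: [0.549, -0.1128, 0.0816]
ft_force: [1.7, -0.4, 0.3]
time: 18.85
tool_pos: [0.5605, -0.3438, 0.2208]
ft_force: [-0.6, -0.3, -0.9]
0.012 [(np.float64(-0.0554), np.float64(0.2137))]
0.03 [(np.float64(-0.0555), np.float64(0.2122))]
0.05 [(np.float64(-0.055), np.float64(0.1863))]
outer edge [(np.float64(-0.03), np.float64(0.0699)), (np.float64(0.0), np.float64(0.0706)), (np.float64(0.03), np.float64(0.0699)), (np.float64(0.06), np.float64(0.0707)), (np.float64(0.09), np.float64(0.07)), (np.float64(0.12), np.float64(0.0706)), (np.float64(0.15), np.float64(0.0699))]
0.015 wood [(np.float64(-0.0555), np.float64(-0.0525)), (np.float64(0.004), np.float64(0.0075)), (np.float64(0.064), np.float64(0.068)), (np.float64(0.124), np.float64(0.1275)), (np.float64(0.184), np.float64(0.1855))] min V inside 150
0.035 wood [(np.float64(-0.0555), np.float64(-0.0525)), (np.float64(0.004), np.float64(0.008)), (np.float64(0.064), np.float64(0.068)), (np.float64(0.124), np.float64(0.1275)), (np.float64(0.1845), np.float64(0.186))] min V inside 168
0.06 wood [(np.float64(-0.0545), np.float64(-0.052)), (np.float64(0.004), np.float64(0.0075)), (np.float64(0.064), np.float64(0.0675)), (np.float64(0.124), np.float64(0.1275)), (np.float64(0.184), np.float64(0.187))] min V inside 70
```

```bash
python3 -c "
from station import *
print(hand_in())"
```

```text
the job is handed in; nothing more can be done
None
```

The job is handed in: the stop is flipped down and the four blanks measure closed up, square to the fence and home at the stop, about 19 s in. I never touched the tape measure, glue bottle or push block; my first push passed over the row without contact, and I viewed 11 pictures against the limit of 10.

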